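# Hang the hook-on bin inside the assembly tote

## Task

Take the small blue bin that has a bent metal lip and hang it inside the plywood tote, with its lip hooked over the tote's long side wall nearest the robot, so that the bin hangs level, fully down on the rim and clear of the tote's floor. Lower it onto the rim in the gripper, do not drop it, then let go. Leave the other blue bin, which has no lip, where it stands.

Things in the scene. Friction and masses are not known exactly. Their poses are not given: they have to be found in the camera images.
- hook_bin_mid (a point): Centre (half-way up) of the loose open-topped blue steel bin with a bent bare-metal lip, standing on the surface. Bin body 50 mm along its x, 46 along y, 62 high; about 0.12 kg. Axes: z up, -x towards the lip. Grasp from above across the two plain sides (46 mm apart along y), at or up to 15 mm above this point.
- hook_bin_slot (a point): Slot of the same bin's hook: middle of the underside of the lip's bridge, 33 mm along -x and 37 mm above hook_bin_mid; same axes. The lip (2.5 mm sheet, 44 mm wide) bridges 16 mm inside, turns 10 mm straight down, then flares out to a 33 mm wide mouth; its tip is 60 mm along -x from the bin's centre and 28 mm below this point. The bridge's top is 2.5 mm above it.
- tote_rim (a point): Middle of the top edge of the fixed plywood tote's long wall nearest the robot, at mid thickness, 110 mm above the surface. Axes: x into the tote, y along the rim, z up. Tote 180 (x) x 240 (y) x 110 mm, open, walls and floor 12 mm; low things (25 mm) in its far half. When the bin hangs right, its slot point is on this rim's line and its x axis points along this x.
- plain_bin_mid (a point): Centre (half-way up) of the other loose blue steel bin, of the same size (50 x 46 x 62 mm) but with no lip; to be left alone.
Not all that is in view belongs to the job. What is shaped like the part that bears hook_bin_mid but pink or red is not meant.

How it is judged:
By the outcome, as a careful person would: the job done as asked, in the order asked, and still so for the second after the job is handed in, with the robot touching nothing.
It also fails if it takes over 32 s, if anything falls off the work surface, if the arm or the gripper's body presses on something with over 40 N, if the wrist force passes 120 N, or if a joint passes its speed limit or range.

## Robot

A 6-joint arm with a two-finger parallel gripper is mounted at the origin on a cart in front of the work surface, level with it; the furniture and walls round the work are solid. World frame = base frame: x ahead of the robot, y to its left, z up, the work surface at z = 0. Lengths are in m, angles in rad, forces in N, time in s.
With the tool pointing down it reaches from about 0.3 to 0.95 m from the base axis. Payload 3.1 kg.
Tool frame: the origin (TCP) lies at the centre of the arm's flange, where the gripper is bolted on; the fingertips stand 173 mm ahead of it and the grasp point (between the pads) lies 155 mm ahead of it; z points along the fingers, y is the line along which they close (so a half turn about z gives the same grasp; the last joint's range is limited). The gripper opens to 85 mm and grips with 20 to 120 N. Pads are 22 mm wide; open, the fingers measure 114 mm over their backs; the gripper's body (76 mm by 85 mm) begins 54 mm behind the grasp point. The pads swing forward as they close: fully open they stand 13 mm farther back than shut.
Start: joints at [1.235, 0.308, 1.634, -0, 1.2, -0.07], TCP at [0.164, 0.603, 0.405] pointing down, gripper open.
Joint ranges: [-3.06, 3.06], [-0.79, 1.96], [0.05, 2.63], [-1.19, 4.34], [0.05, 2.64], [-2.94, 2.94]. Speed limits (rad/s): [2.79, 2.79, 3.14, 3.14, 3.14, 3.14].

## Interface

Orientations are given as a rotation vector (axis times angle).
In Python, from cell import readout, cams, arm gives the robot as it stands. The module is installed in compiled form; this text tells all that it offers.
- The arm moves only by the tool play_rows, never from a script. Its argument "deltas" is a list of rows, each a list of 2 entries, a list of its own where there are three numbers: the shift along the tool's x, y, z in cm, then the turn, a rotation vector about the tool's x, y, z in degrees. A call has 1 to 12 rows; each row shifts and turns the commanded pose from where the row before left it, along the tool's axes as they then stand; what a row does not reach is not made up. A row lasts 1/12 s, in which the tool goes at most 41.7 mm and 7.16 degrees, less where a joint would pass 70% of its speed; a pose out of reach is approached as far as the arm can. A call with a gripper value outside its range is refused whole. "grip" is the opening in per cent of the stroke, from 0 (shut) to 100 (fully open), set as the call begins (left out, the last holds). The fingers move at their own pace and stop on an object; the grip force is fixed at half the most. Time passes only in rows, so rows that do not move let the fingers close. It gives the time, the measured TCP pose, the force, the opening and the grip force at its end, in the units of the state.
- readout.read_state(): the state, without advancing time (a new reading comes with each control period).
- cams.get_image(name): name is "side" or "top"; returns a dict with "pixels" (400x640x3 uint8, blue, green, red), "K" (3x3 intrinsics, pixels), "world_to_cam" (4x4, takes a point from world to camera coordinates). Camera axes: x right, y down, z forward; pixel columns grow to the right and rows downward; lengths in m; the calibration is good to about 2 mm. A picture is of the moment at which its call begins. There is no depth.
- arm.finish_job(): hands the job in; it is judged then, once.
The state is a dict: "time_s": time; "q": joint angles; "qd": joint speeds; "tau": joint torques, N m; "tcp_pos": TCP position; "eef_rot": TCP orientation; "ft_force": force on the tool from outside, world axes, zero at the start; "moment": the same for the moment, N m; "width": finger opening in m; "gripper_force": force on a finger pad.
Only numpy, scipy, OpenCV 4.12 (cv2) and the standard library are available. Lean on these libraries where they do the work, as an engineer would, in place of code of your own. Each camera call takes 0.05 s, during which the arm holds its last target. There are 200 camera calls.

## Working session

There is one attempt and no reset: what is moved stays moved. The work goes in short steps, Python scripts to look and compute and a tool call to move; the robot and the scene stay as the last step left them, time stands still between calls to the robot, and variables do not carry over. Pictures are saved under pics/ and viewed, at most 10 in all, crops included, and the job is handed in when it is done.

Besides the shell and the picture viewer there is one more tool, called after "Emit:" as name(argument=value, ...) on one line, values as JSON. play_rows: Moves the arm, as the interface text tells. Its arguments: {"type":"object","properties":{"deltas":{"type":"array"},"grip":{"type":"number"}},"required":["deltas"]}

```bash
mkdir -p pics; python3 - <<'E'
from cell import readout,cams
import cv2,numpy as np,pickle
s=readout.read_state();print({k:np.round(v,3).tolist() for k,v in s.items()})
for n in("side","top"):
    d=cams.get_image(n);cv2.imwrite(f"pics/{n}0.png",d["pixels"]);pickle.dump(d,open(n+"0.pkl","wb"))
    print(n,np.round(d["K"],1).tolist(),np.round(d["world_to_cam"],3).tolist())
E
```

```text
{'time_s': 0.0, 'q': [1.235, 0.309, 1.635, -0.0, 1.2, -0.07], 'qd': [-0.001, 0.0, -0.001, 0.001, -0.0, 0.002], 'tau': [-0.0, -41.525, -27.666, 0.0, 0.01, -0.0], 'tcp_pos': [0.164, 0.603, 0.403], 'eef_rot': [-0.416, -3.113, 0.004], 'ft_force': [0.539, 0.194, 0.442], 'moment': [0.029, 0.056, -0.023], 'gripper_force': 0.0, 'width': 0.085}
side [[425.1, 0.0, 323.5], [0.0, 425.1, 187.5], [0.0, 0.0, 1.0]] [[0.932, -0.363, 0.007, -0.551], [-0.213, -0.563, -0.799, 0.164], [0.293, 0.743, -0.602, 0.973], [0.0, 0.0, 0.0, 1.0]]
top [[406.5, 0.0, 315.4], [0.0, 406.5, 198.0], [0.0, 0.0, 1.0]] [[-0.027, -1.0, 0.001, -0.05], [-0.992, 0.026, -0.121, 0.597], [0.121, -0.005, -0.993, 1.222], [0.0, 0.0, 0.0, 1.0]]
```

View pics/side0.png

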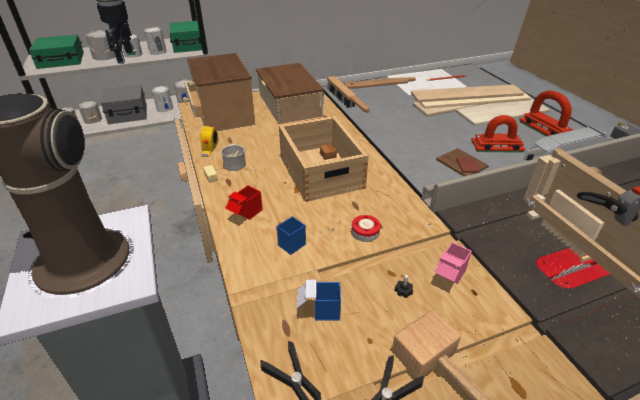

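View pics/top0.png

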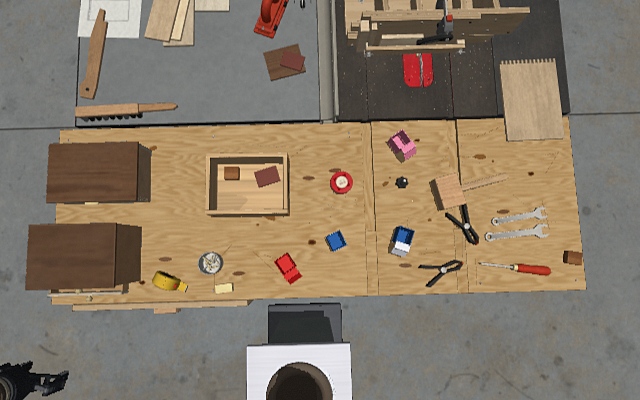

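Top view: the candidates are the blue bin with a bare-metal lip (402,240), the blue bin without a lip (336,240), red (288,267) and pink (402,145). In the side view the same four are at (322,300), (291,236), (244,202) and (454,262). I choose the lipped blue one. The tote is at top (247,184). Next is one close crop to check this.

```bash
cat > h.py <<'E'
import cv2,numpy as np,pickle
def load(n): return pickle.load(open(n,"rb"))
def ray(d,u,v):
    T=d["world_to_cam"];R=T[:3,:3];c=-R.T@T[:3,3]
    return c,R.T@np.linalg.solve(d["K"],[u,v,1])
def onz(d,u,v,z):
    c,r=ray(d,u,v);return c+r*(z-c[2])/r[2]
def proj(d,p):
    q=d["world_to_cam"]@np.r_[p,1];q=d["K"]@q[:3];return q[:2]/q[2]
def blue(im):
    h=cv2.cvtColor(im,cv2.COLOR_BGR2HSV);return cv2.inRange(h,(95,120,30),(125,255,255))
E
python3 - <<'E'
from h import *
t=load("top0.pkl");s=load("side0.pkl")
a=cv2.resize(t["pixels"][215:270,370:440],None,fx=5.7,fy=5.7,interpolation=cv2.INTER_CUBIC)
b=cv2.resize(s["pixels"][270:330,285:355],None,fx=5.7,fy=5.7,interpolation=cv2.INTER_CUBIC)
c=cv2.resize(t["pixels"][145:225,195:300],None,fx=3.8,fy=3.8,interpolation=cv2.INTER_CUBIC)
o=np.zeros((600,800,3),np.uint8)
for im,y,x in((a,0,0),(b,0,400),(c,290 if 0 else 313,0)):
    im=im[:600-y,:800-x];o[y:y+im.shape[0],x:x+im.shape[1]]=im
cv2.imwrite("pics/crop1.png",o)
for n,d in(("top",t),("side",s)):
    cs,_=cv2.findContours(blue(d["pixels"]),0,2)
    for k in cs:
        if cv2.contourArea(k)>60: print(n,cv2.contourArea(k),cv2.boundingRect(k),np.round(cv2.approxPolyDP(k,2,True)[:,0]).tolist())
E
```

```text
top 219.5 (326, 231, 21, 20) [[339, 231], [326, 237], [332, 250], [346, 244]]
top 237.5 (392, 226, 23, 19) [[396, 227], [392, 240], [397, 239], [410, 244], [414, 231], [401, 226]]
side 843.5 (315, 282, 25, 38) [[317, 282], [315, 318], [338, 319], [339, 283]]
side 707.5 (277, 217, 28, 37) [[292, 217], [277, 226], [279, 245], [290, 253], [304, 244], [304, 225]]
```

View pics/crop1.png

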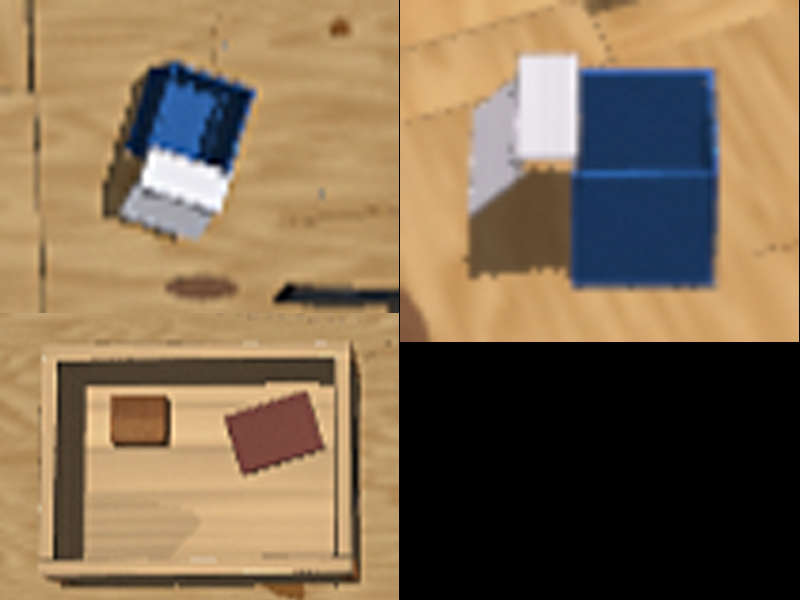

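The crop confirms the choice: an open blue bin with a white-metal lip pointing towards the robot, slightly turned. The tote's near rim runs along crop rows 560–577. Next I work out the poses from the corners.

```bash
python3 - <<'E'
from h import *
np.set_printoptions(precision=4,suppress=True)
t=load("top0.pkl");s=load("side0.pkl")
ft=lambda x,y,f,ox,oy,cx=0,cy=0:((x-cx+.5)/f-.5+ox,(y-cy+.5)/f-.5+oy)
T=lambda x,y,z:onz(t,*ft(x,y,5.7,370,215),z)
S=lambda x,y,z:onz(s,*ft(x,y,5.7,285,270,400),z)
Q=lambda x,y,z:onz(t,*ft(x,y,3.8,195,145,0,313),z)
print("rim top",T(172,62,.062),T(254,92,.062))
c=np.array([S(578,70,.062),S(716,70,.062),S(716,175,.062),S(573,172,.062)]);print("rim side",c,c.mean(0))
b=np.array([S(572,287,0),S(714,287,0)]);print("base side",b, np.linalg.norm(b[1]-b[0]))
e=lambda a,b:np.linalg.norm(a-b)
print([e(c[i],c[(i+1)%4]) for i in range(4)])
print("bridge top",T(148,150,.0705),T(235,165,.0705),T(140,185,.0705),T(222,213,.0705))
print("bridge side",S(519,56,.0705),S(577,56,.0705),S(576,158,.0705),S(517,158,.0705))
print("tote",*[Q(x,y,.11) for x,y in((43,577),(357,577),(55,560),(337,560),(43,347),(351,343))])
# rim edges in top by gradient
g=cv2.cvtColor(t["pixels"],cv2.COLOR_BGR2GRAY).astype(int)
for u in (215,225,240,255,270,280): print(u,g[205:222,u])
g=cv2.cvtColor(s["pixels"],cv2.COLOR_BGR2GRAY)
E
```

```text
rim top [ 0.5023 -0.3173  0.062 ] [ 0.4853 -0.3597  0.062 ]
rim side [[ 0.4569 -0.3023  0.062 ]
 [ 0.5018 -0.3195  0.062 ]
 [ 0.4842 -0.3609  0.062 ]
 [ 0.44   -0.3427  0.062 ]] [ 0.4707 -0.3314  0.062 ]
base side [[ 0.4392 -0.3431  0.    ]
 [ 0.4855 -0.3608  0.    ]] 0.049639204237295204
[np.float64(0.04813802665383275), np.float64(0.04504128498059641), np.float64(0.047789183145841976), np.float64(0.04377511395669754)]
bridge top [ 0.4564 -0.3006  0.0705] [ 0.4474 -0.3456  0.0705] [ 0.4384 -0.2955  0.0705] [ 0.4228 -0.3375  0.0705]
bridge side [ 0.4375 -0.296   0.0705] [ 0.4562 -0.3031  0.0705] [ 0.4407 -0.344   0.0705] [ 0.4224 -0.337   0.0705]
tote [0.5478 0.2529 0.11  ] [0.5414 0.0135 0.11  ] [0.5606 0.2438 0.11  ] [0.5548 0.0285 0.11  ] [0.727  0.2539 0.11  ] [0.7239 0.0147 0.11  ]
215 [ 66  64  63  60  75 145 181 185 158  92  53  52 127 164 154 152 153]
225 [170 164 158 158 157 168 179 190 147  65  60  59 125 166 164 152 145]
240 [166 158 159 165 170 173 180 197 155  57  59  65 122 156 155 152 144]
255 [185 179 176 173 174 176 179 197 150  51  60  66 132 168 159 162 168]
270 [186 181 177 151 154 178 177 197 153  52  56  83  99  94 108 153 172]
280 [185 183 175 162 160 171 181 173 112  52  59 125 157 160 164 155 148]
```

Checks hold: rim sides are 48 x 44 mm, both views agree to 2 mm, and the tote's near edge is 239 mm long. Hook bin: (0.471,-0.331), yaw -21.3°. Tote rim: about (0.552,0.133), yaw -1.2°. Moving above the bin.

Emit:
play_rows(deltas=[[[0,0,0],[0,0,6.1]],[[-2.1,-2.5,0.4],[0,0,0]],[[-2.1,-2.5,0.4],[0,0,0]],[[-2.1,-2.5,0.4],[0,0,0]],[[-2.1,-2.5,0.4],[0,0,0]],[[-2.1,-2.5,0.4],[0,0,0]],[[-2.1,-2.5,0.4],[0,0,0]],[[-2.1,-2.5,0.4],[0,0,0]],[[-2.1,-2.5,0.4],[0,0,0]],[[-2.1,-2.5,0.4],[0,0,0]],[[-2.1,-2.5,0.4],[0,0,0]],[[-2.1,-2.5,0.4],[0,0,0]]], grip=100)

```text
time_s: 1.1
tcp_pos: [0.2792, 0.2613, 0.3602]
eef_rot: [-0.58, -3.087, 0.001]
ft_force: [-0.2, 0.1, 0.1]
width: 0.0852
gripper_force: 0.0
```

Emit:
play_rows(deltas=[[[-2.1,-2.5,0.4],[0,0,0]],[[-2.1,-2.5,0.4],[0,0,0]],[[-2.1,-2.5,0.4],[0,0,0]],[[-2.1,-2.5,0.4],[0,0,0]],[[-2.1,-2.5,0.4],[0,0,0]],[[-2.1,-2.5,0.4],[0,0,0]],[[-2.1,-2.5,0.4],[0,0,0]],[[-2.1,-2.5,0.4],[0,0,0]],[[-2.1,-2.5,0.4],[0,0,0]],[[-2.1,-2.5,0.4],[0,0,0]],[[-2.1,-2.5,0.4],[0,0,0]],[[-2.1,-2.5,0.4],[0,0,0]]])

```text
time_s: 2.1
tcp_pos: [0.4049, -0.1099, 0.3122]
eef_rot: [-0.582, -3.087, -0.0]
ft_force: [0.2, 0.1, -0.4]
width: 0.0856
gripper_force: 0.0
```

```bash
cat >> h.py <<'E'
from scipy.spatial.transform import Rotation as Ro
def go(x,y,z,yaw):
    "TCP target; yaw = world angle of bin x axis wanted (tool y = yaw+90). prints turn, then shift after the turn (cm)"
    from cell import readout
    s=readout.read_state();R=Ro.from_rotvec(s["eef_rot"]).as_matrix()
    a=np.radians(yaw+90);ty=np.array([np.cos(a),np.sin(a),0]);tz=np.array([0,0,-1.]);W=np.c_[np.cross(ty,tz),ty,tz]
    d=np.array([x,y,z])-s["tcp_pos"]
    print("t",s["time_s"],"tcp",np.round(s["tcp_pos"],4),"f",np.round(s["ft_force"],1),"w",round(s["width"],4))
    print("turn",np.round(np.degrees(Ro.from_matrix(R.T@W).as_rotvec()),2),"shift cm",np.round(100*W.T@d,2),"world",np.round(100*d,2))
E
python3 -c "
from h import *
go(.4707,-.331,.285,-21.3)"
```

```text
t 2.1 tcp [ 0.4049 -0.1099  0.3122] f [ 0.2  0.1 -0.4] w 0.0856
turn [ 0.01 -0.02 -0.07] shift cm [-14.16 -18.21   2.72] world [  6.58 -22.11  -2.72]
```

Emit:
play_rows(deltas=[[[-2.0,-2.6,0.4],[0,0,0]],[[-2.0,-2.6,0.4],[0,0,0]],[[-2.0,-2.6,0.4],[0,0,0]],[[-2.0,-2.6,0.4],[0,0,0]],[[-2.0,-2.6,0.4],[0,0,0]],[[-2.0,-2.6,0.4],[0,0,0]],[[-2.16,-2.6,0.3],[0,0,0]],[[0,0,0],[0,0,0]]])

```text
time_s: 2.77
tcp_pos: [0.472, -0.3345, 0.2854]
eef_rot: [0.585, 3.083, -0.006]
ft_force: [1.6, -0.4, 0.4]
width: 0.0853
gripper_force: 0.0
```

```bash
python3 - <<'E'
from h import *
from cell import cams
go(.4707,-.331,.197,-21.3)
d=cams.get_image("side");t=cams.get_image("top")
a=cv2.resize(d["pixels"][200:350,220:420],None,fx=3,fy=3)[:,:600];cv2.imwrite("pics/above.png",a)
E
```

```text
t 2.7667 tcp [ 0.472  -0.3345  0.2854] f [ 1.6 -0.4  0.4] w 0.0853
turn [-0.17  0.25 -0.21] shift cm [0.25 0.27 8.84] world [-0.13  0.35 -8.84]
```

View pics/above.png

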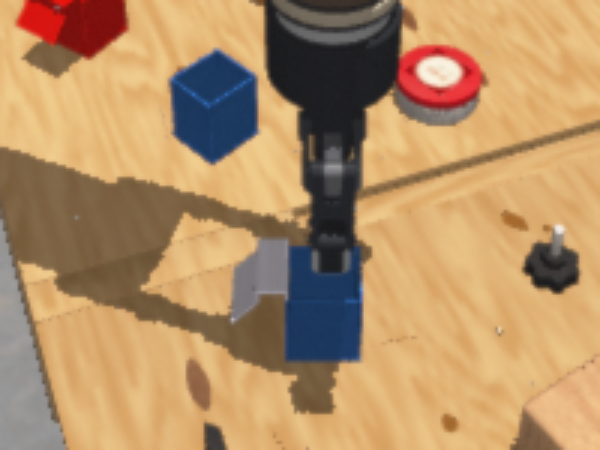

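Fingers straddle the bin's two plain sides (crop (330,270)), and the lip at (265,270) is free. Descending.

Emit:
play_rows(deltas=[[[0,0,1.5],[0,0,0]],[[0,0,1.5],[0,0,0]],[[0,0,1.5],[0,0,0]],[[0,0,1.5],[0,0,0]],[[0,0,1.0],[0,0,0]],[[0,0,0.5],[0,0,0]],[[0,0,0],[0,0,0]],[[0,0,0],[0,0,0]]])

```text
time_s: 3.53
tcp_pos: [0.4707, -0.3289, 0.2109]
eef_rot: [-0.581, -3.087, -0.0]
ft_force: [0.3, -1.3, -0.0]
width: 0.0851
gripper_force: 0.0
```

```bash
python3 -c "
from h import *
go(.4707,-.331,.197,-21.3)"
```

```text
t 3.5333 tcp [ 0.4707 -0.3289  0.2109] f [ 0.3 -1.3 -0. ] w 0.0851
turn [ 0.01 -0.01 -0.  ] shift cm [-0.07 -0.2   1.39] world [-0.   -0.21 -1.39]
```

Emit:
play_rows(deltas=[[[-0.05,-0.2,0.7],[0,0,0]],[[0,0,0.7],[0,0,0]],[[0,0,0],[0,0,0]]])

```text
time_s: 3.78
tcp_pos: [0.47, -0.3311, 0.1957]
eef_rot: [-0.582, -3.086, -0.001]
ft_force: [0.1, -0.2, -0.9]
width: 0.0855
gripper_force: 0.0
```

Emit:
play_rows(deltas=[[[0,0,0],[0,0,0]],[[0,0,0],[0,0,0]],[[0,0,0],[0,0,0]],[[0,0,0],[0,0,0]],[[0,0,0],[0,0,0]],[[0,0,0],[0,0,0]],[[0,0,0],[0,0,0]],[[0,0,0],[0,0,0]],[[0,0,0],[0,0,0]],[[0,0,0],[0,0,0]]], grip=0)

```text
time_s: 4.62
tcp_pos: [0.4707, -0.3316, 0.1971]
eef_rot: [0.581, 3.086, -0.001]
ft_force: [0.1, -0.7, 3.2]
width: 0.0457
gripper_force: 61.9
```

Gripped: width 45.7 mm, 62 N. Lifting.

Emit:
play_rows(deltas=[[[0,0,-0.4],[0,0,0]],[[0,0,-0.9],[0,0,0]],[[0,0,-1.5],[0,0,0]],[[0,0,-2],[0,0,0]],[[0,0,-2],[0,0,0]],[[0,0,-2],[0,0,0]],[[0,0,-2],[0,0,0]],[[0,0,-2],[0,0,0]],[[0,0,-1.5],[0,0,0]],[[0,0,-0.9],[0,0,0]],[[0,0,-0.4],[0,0,0]]])

```text
time_s: 5.53
tcp_pos: [0.4706, -0.3314, 0.3545]
eef_rot: [0.581, 3.085, -0.002]
ft_force: [-0.8, -0.1, -0.5]
width: 0.0455
gripper_force: 61.7
```

```bash
python3 -c "
from h import *
go(.587,.132,.352,-1.2)"
```

```text
t 5.5333 tcp [ 0.4706 -0.3314  0.3545] f [-0.8 -0.1 -0.5] w 0.0455
turn [ -0.06   0.12 -20.13] shift cm [-10.67  46.58   0.25] world [11.64 46.34 -0.25]
```

Emit:
play_rows(deltas=[[[0,0,0],[0,0,-3]],[[0,0,0],[0,0,-5.1]],[[0,0,0],[0,0,-6]],[[0,0,0],[0,0,-4]],[[0,0,0],[0,0,-2]],[[-0.2,0.9,0],[0,0,0]],[[-0.4,1.8,0],[0,0,0]],[[-0.6,2.6,0],[0,0,0]],[[-0.6,2.6,0],[0,0,0]],[[-0.6,2.6,0],[0,0,0]],[[-0.6,2.6,0],[0,0,0]],[[-0.6,2.6,0],[0,0,0]]])

```text
time_s: 6.53
tcp_pos: [0.5094, -0.1731, 0.3518]
eef_rot: [-0.036, -3.14, -0.002]
ft_force: [-0.2, -0.6, -2.2]
width: 0.0453
gripper_force: 61.6
```

Emit:
play_rows(deltas=[[[-0.6,2.6,0],[0,0,0]],[[-0.6,2.6,0],[0,0,0]],[[-0.6,2.6,0],[0,0,0]],[[-0.6,2.6,0],[0,0,0]],[[-0.6,2.6,0],[0,0,0]],[[-0.6,2.6,0],[0,0,0]],[[-0.6,2.6,0],[0,0,0]],[[-0.6,2.6,0],[0,0,0]],[[-0.6,2.6,0],[0,0,0]],[[-0.6,2.6,0],[0,0,0]],[[-0.5,2.0,0],[0,0,0]],[[-0.3,1.3,0],[0,0,0]]])

```text
time_s: 7.53
tcp_pos: [0.5836, 0.119, 0.3518]
eef_rot: [-0.032, -3.14, -0.001]
ft_force: [0.7, -0.2, -0.8]
width: 0.0454
gripper_force: 61.6
```

Emit:
play_rows(deltas=[[[-0.2,0.9,0],[0,0,0]],[[-0.1,0.3,0],[0,0,0]],[[0,0.3,0],[0,0,0]],[[0,0,0],[0,0,0]],[[0,0,0],[0,0,0]],[[0,0,0],[0,0,0]]])

```text
time_s: 8.03
tcp_pos: [0.5872, 0.1304, 0.3526]
eef_rot: [-0.036, -3.141, 0.001]
ft_force: [0.7, -0.3, -1.4]
width: 0.045
gripper_force: 61.6
```

```bash
python3 - <<'E'
from h import *
from cell import cams
go(.587,.132,.31,-1.2)
o=np.zeros((600,800,3),np.uint8)
for n in("side","top"):
    d=cams.get_image(n);pickle.dump(d,open(n+"1.pkl","wb"))
s=load("side1.pkl")["pixels"];t=load("top1.pkl")["pixels"]
o[:, :400]=cv2.resize(s[75:225,260:360],None,fx=4,fy=4,interpolation=cv2.INTER_CUBIC)
o[:400,400:]=cv2.resize(t[145:245,200:300],None,fx=4,fy=4,interpolation=cv2.INTER_CUBIC)
cv2.imwrite("pics/over.png",o)
E
```

```text
t 8.0333 tcp [0.5872 0.1304 0.3526] f [ 0.7 -0.3 -1.4] w 0.045
turn [-0.02 -0.02 -0.1 ] shift cm [0.03 0.16 4.26] world [-0.02  0.16 -4.26]
```

View pics/over.png

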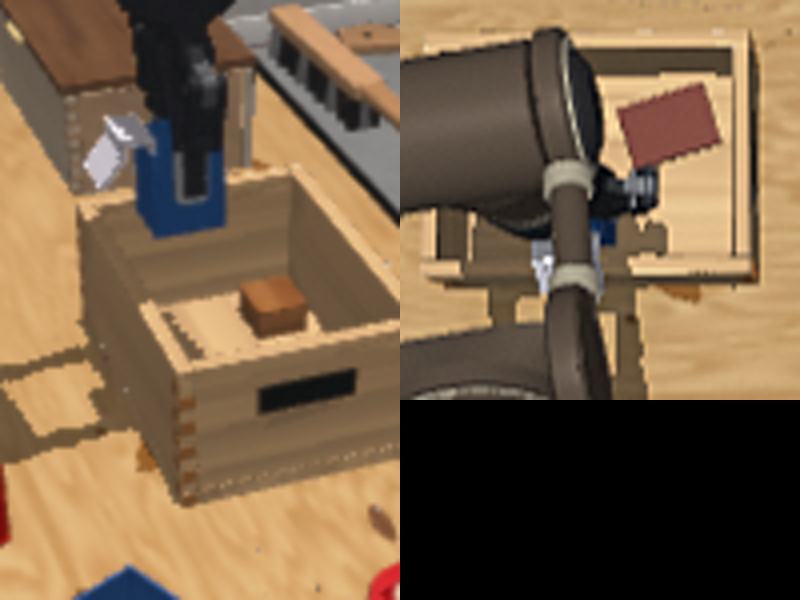

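Side crop: the bin is held level over the near wall, with its lip outside (115,150) and its bottom edge from (157,236) to (225,226). The rim's outer edge runs from (80,205) to (182,372). I'll check both by rays.

```bash
python3 - <<'E'
from h import *
np.set_printoptions(precision=4,suppress=True)
s=load("side1.pkl");s0=load("side0.pkl")
F=lambda x,y,z:onz(s,(x+.5)/4-.5+260,(y+.5)/4-.5+75,z)
zb=.3526-.197
print("bin bottom",F(157,236,zb),F(225,226,zb))
b=np.array([.5872,.1304,zb]);R=Ro.from_euler('z',-1.2,degrees=True).as_matrix()
for dx,dy in((-.025,-.023),(.025,-.023)):
    p=b+R@[dx,dy,0];q=proj(s,p);print("pred",p,((q-[260,75]+.5)*4-.5))
print("rim outer",F(182,372,.11),F(80,205,.11),"inner/corner",F(190,362,.11))
# rim edge profile along constant world y, side view initial image: sample intensities across x
g=cv2.cvtColor(s0["pixels"],cv2.COLOR_BGR2GRAY).astype(np.float32)
xs=np.arange(.530,.580,.002)
acc=0
for y in np.arange(.06,.21,.004):
    # follow yaw -1.2deg
    P=np.array([proj(s0,[x+(y-.133)*.021,y,.11]) for x in xs],np.float32)
    acc=acc+cv2.remap(g,P[:,0][None],P[:,1][None],1)[0]
print(np.c_[xs,acc/38].round(3).tolist())
E
```

```text
bin bottom [0.5635 0.1115 0.1556] [0.6103 0.1082 0.1556]
pred [0.5617 0.1079 0.1556] [156.1838 238.9754]
pred [0.6117 0.1069 0.1556] [227.582  226.5266]
rim outer [0.5475 0.0182 0.11  ] [0.5492 0.2507 0.11  ] inner/corner [0.556  0.0271 0.11  ]
[[0.53, 91.802], [0.532, 88.482], [0.534, 87.245], [0.536, 86.912], [0.538, 87.45], [0.54, 88.789], [0.542, 94.35], [0.544, 115.447], [0.546, 158.163], [0.548, 188.778], [0.55, 194.111], [0.552, 192.548], [0.554, 187.323], [0.556, 169.891], [0.558, 142.24], [0.56, 127.254], [0.562, 123.072], [0.564, 121.963], [0.566, 121.3], [0.568, 121.435], [0.57, 121.764], [0.572, 122.338], [0.574, 123.35], [0.576, 124.784], [0.578, 125.684]]
```

Bin (x centre 0.587) and rim (mid x about 0.552 in both views) agree. Shift -1 mm in x and lower by 9 cm, so that the flared mouth straddles the rim.

Emit:
play_rows(deltas=[[[0.1,0.1,0.4],[0,0,0]],[[0,0,0.9],[0,0,0]],[[0,0,1.2],[0,0,0]],[[0,0,1.2],[0,0,0]],[[0,0,1.2],[0,0,0]],[[0,0,1.2],[0,0,0]],[[0,0,1.2],[0,0,0]],[[0,0,0.9],[0,0,0]],[[0,0,0.5],[0,0,0]],[[0,0,0.3],[0,0,0]],[[0,0,0],[0,0,0]],[[0,0,0],[0,0,0]]])

```text
time_s: 9.13
tcp_pos: [0.5867, 0.1324, 0.263]
eef_rot: [0.034, 3.141, 0.0]
ft_force: [0.6, 0.6, -1.0]
width: 0.0456
gripper_force: 61.6
```

```bash
python3 - <<'E'
from h import *
from cell import cams
go(.586,.132,.239,-1.2)
d=cams.get_image("side");pickle.dump(d,open("side2.pkl","wb"))
cv2.imwrite("pics/low.png",cv2.resize(d["pixels"][85:185,260:380],None,fx=5,fy=5,interpolation=cv2.INTER_CUBIC))
E
```

```text
t 9.1333 tcp [0.5867 0.1324 0.263 ] f [ 0.6  0.6 -1. ] w 0.0456
turn [ 0.01  0.04 -0.02] shift cm [ 0.07 -0.04  2.4 ] world [-0.07 -0.04 -2.4 ]
```

View pics/low.png

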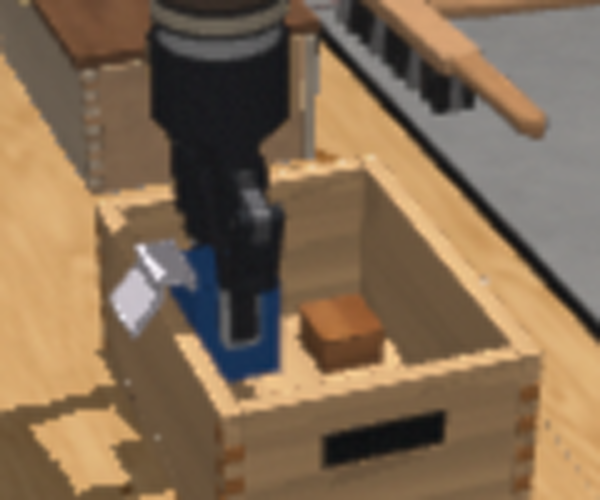

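The lip (135,300) is outside the wall and the body (240,340) is inside, with no contact force. Lowering slowly.

Emit:
play_rows(deltas=[[[0.05,0,0.3],[0,0,0]],[[0,0,0.3],[0,0,0]],[[0,0,0.3],[0,0,0]],[[0,0,0.3],[0,0,0]],[[0,0,0.2],[0,0,0]],[[0,0,0],[0,0,0]]])

```text
time_s: 9.68
tcp_pos: [0.5855, 0.1322, 0.2479]
eef_rot: [-0.034, -3.14, 0.0]
ft_force: [-0.4, 0.2, -1.2]
width: 0.0456
gripper_force: 61.6
```

Emit:
play_rows(deltas=[[[0,0,0.2],[0,0,0]],[[0,0,0.2],[0,0,0]],[[0,0,0.2],[0,0,0]],[[0,0,0],[0,0,0]],[[0,0,0],[0,0,0]]])

```text
time_s: 10.1
tcp_pos: [0.5858, 0.1323, 0.2424]
eef_rot: [-0.034, -3.141, 0.0]
ft_force: [-0.2, 1.1, -1.4]
width: 0.0455
gripper_force: 61.6
```

Emit:
play_rows(deltas=[[[0,0,0.1],[0,0,0]],[[0,0,0.1],[0,0,0]],[[0,0,0],[0,0,0]],[[0,0,0],[0,0,0]]])

```text
time_s: 10.43
tcp_pos: [0.5858, 0.1323, 0.2406]
eef_rot: [-0.034, -3.141, 0.0]
ft_force: [0.2, -0.7, -1.4]
width: 0.0453
gripper_force: 61.6
```

Emit:
play_rows(deltas=[[[0,0,0.1],[0,0,0]],[[0,0,0],[0,0,0]],[[0,0,0],[0,0,0]]])

```text
time_s: 10.68
tcp_pos: [0.5859, 0.1323, 0.2396]
eef_rot: [-0.034, -3.141, -0.0]
ft_force: [0.2, -0.0, -1.1]
width: 0.0455
gripper_force: 61.6
```

Emit:
play_rows(deltas=[[[0,0,0.1],[0,0,0]],[[0,0,0],[0,0,0]],[[0,0,0],[0,0,0]]])

```text
time_s: 10.93
tcp_pos: [0.5861, 0.1323, 0.2391]
eef_rot: [0.034, 3.141, 0.0]
ft_force: [-0.4, 0.2, 1.3]
width: 0.0454
gripper_force: 61.8
```

Emit:
play_rows(deltas=[[[0,0,0.05],[0,0,0]],[[0,0,0],[0,0,0]],[[0,0,0],[0,0,0]]])

```text
time_s: 11.18
tcp_pos: [0.5861, 0.1323, 0.239]
eef_rot: [0.034, 3.141, 0.0]
ft_force: [-1.8, 0.1, 5.6]
width: 0.0456
gripper_force: 62.3
```

Contact force came exactly at the predicted height (TCP z 0.239). Release.

Emit:
play_rows(deltas=[[[0,0,0],[0,0,0]],[[0,0,0],[0,0,0]],[[0,0,0],[0,0,0]],[[0,0,0],[0,0,0]],[[0,0,0],[0,0,0]],[[0,0,0],[0,0,0]],[[0,0,0],[0,0,0]],[[0,0,0],[0,0,0]]], grip=100)

```text
time_s: 11.85
tcp_pos: [0.5859, 0.1323, 0.2381]
eef_rot: [-0.034, -3.141, 0.0]
ft_force: [-0.2, 0.3, -0.6]
width: 0.0856
gripper_force: 0.0
```

Emit:
play_rows(deltas=[[[0,0,-0.4],[0,0,0]],[[0,0,-0.8],[0,0,0]],[[0,0,-1.5],[0,0,0]],[[0,0,-2],[0,0,0]],[[0,0,-2],[0,0,0]],[[0,0,-2],[0,0,0]],[[0,0,-2],[0,0,0]],[[0,0,-2],[0,0,0]],[[0,0,-1.5],[0,0,0]],[[0,0,-0.8],[0,0,0]],[[0,0,0],[0,0,0]],[[0,0,0],[0,0,0]]])

```text
time_s: 12.85
tcp_pos: [0.5858, 0.1323, 0.3886]
eef_rot: [0.034, 3.141, 0.0]
ft_force: [-0.4, -0.7, 0.1]
width: 0.0854
gripper_force: 0.0
```

```bash
python3 - <<'E'
from h import *
from cell import cams
go(.586,.132,.239,-1.2)
d=cams.get_image("side");pickle.dump(d,open("side3.pkl","wb"))
cv2.imwrite("pics/done.png",cv2.resize(d["pixels"][90:190,260:380],None,fx=6,fy=6,interpolation=cv2.INTER_CUBIC))
R=Ro.from_euler('z',-1.2,degrees=True).as_matrix();b=np.array([.585,.1323,.073])
for l,o in(("rim -x-y",(-.025,-.023,.031)),("rim +x-y",(.025,-.023,.031)),("rim +x+y",(.025,.023,.031)),("bridge out -y",(-.041,-.022,.0395)),("bridge out +y",(-.041,.022,.0395)),("tip -y",(-.060,-.022,.009)),("tip +y",(-.06,.022,.009))):
    print(l,np.round((proj(d,b+R@o)-[260,90]+.5)*6-.5))
E
```

```text
t 12.85 tcp [0.5858 0.1323 0.3886] f [-0.4 -0.7  0.1] w 0.0854
turn [ 0.01  0.05 -0.03] shift cm [-0.02 -0.03 14.96] world [  0.02  -0.03 -14.96]
rim -x-y [232. 367.]
rim +x-y [336. 348.]
rim +x+y [304. 299.]
bridge out -y [197. 356.]
bridge out +y [169. 309.]
tip -y [159. 421.]
tip +y [133. 372.]
```

View pics/done.png

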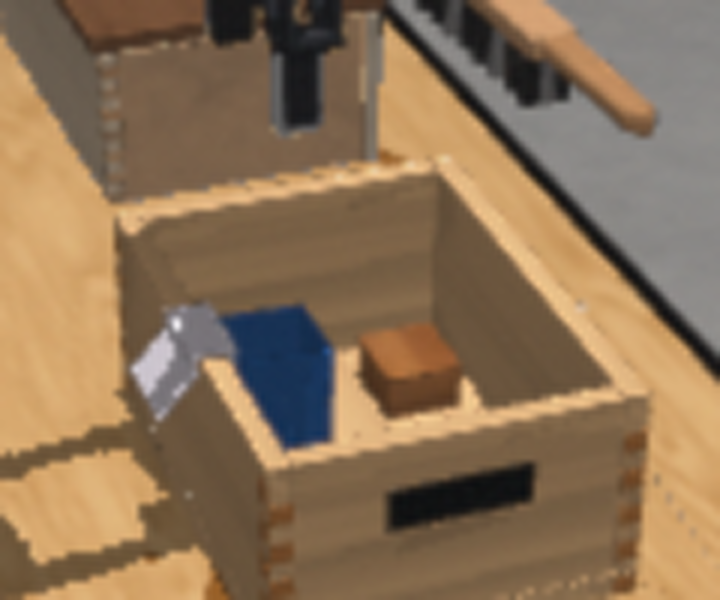

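The bin hangs over the near wall, level and free of the gripper. Its corners (332,350) and (300,307) and lip tip (155,425) lie within about 1 camera pixel of the seated prediction. Handing in.

```bash
python3 -c "
from cell import arm
print(arm.finish_job())"
```

```text
the job is handed in; nothing more can be done
None
```

The lipped blue bin now hangs level inside the tote, hooked over the long wall nearest the robot; the gripper has let go and the job was handed in at about 13 s, with the other blue bin not touched.

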